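Isolate the bench supply and swing out the lockout hasp

ROBOT

A 6-joint arm with a two-finger parallel gripper is mounted at the origin on a cart in front of the work surface, level with it; the furniture and walls round the work are solid. World frame = base frame: x ahead of the robot, y to its left, z up, the work surface at z = 0. Lengths are in m, angles in rad, forces in N, time in s.
With the tool pointing down it reaches from about 0.375 to 0.9 m from the base axis. Payload 3.1 kg.
Tool frame: the origin (TCP) lies between the finger pads; the fingertips stand 8 mm ahead of it and the grasp point (between the pads) lies 11 mm behind it; z points along the fingers, y is the line along which they close (so a half turn about z gives the same grasp; the last joint's range is limited). The gripper opens to 85 mm and grips with 20 to 120 N. Pads are 22 mm wide; open, the fingers measure 114 mm over their backs; the gripper's body (76 mm by 85 mm) begins 54 mm behind the grasp point. The pads swing forward as they close: fully open they stand 13 mm farther back than shut.
Start: joints at [-1.343, 0.527, 1.433, -0, 1.181, -0.178], TCP at [0.247, -0.574, 0.239] pointing down, gripper open.
Joint ranges: [-3.08, 3.08], [-0.75, 2.2], [0.22, 2.44], [-1.43, 4.57], [0, 2.65], [-2.85, 2.85]. Speed limits (rad/s): [2.79, 2.79, 3.14, 3.14, 3.14, 3.14].

INTERFACE

Orientations are given as a unit quaternion [x, y, z, w].
In Python, from station import readout, cams, sign_off gives the robot as it stands.
- The arm moves only by the tool send_rows, never from a script. Its argument "commands" is text: rows parted by semicolons, each of 5 numbers parted by spaces: the finger opening in mm, from 0 to 85.4, then the shift along the tool's x, y, z each as a share of 0.02 m, from -1 to 1, then the turn about the tool's z as a share of 4 degrees, from -1 to 1. In form: grip dx dy dz spin; .... A call has 1 to 20 rows; each row shifts and turns the commanded pose from where the row before left it, along the tool's axes as they then stand; what a row does not reach is not made up. A row lasts 1/12 s, in which the tool goes at most 41.7 mm and 7.16 degrees, less where a joint would pass 70% of its speed; a pose out of reach is approached as far as the arm can. A call with a number of a shift or a turn outside -1 to 1 is refused whole. A call with a gripper value outside its range is refused whole. The fingers move at their own pace and stop on an object; "grip_force" is the grip in N (left out, the last holds). Time passes only in rows, so rows that do not move let the fingers close. It gives the time, the measured TCP pose, the force, the opening and the grip force at its end, in the units of the state.
- readout.sense(): the state, without advancing time (a new reading comes with each control period).
- cams.snapshot(name): name is "scene" or "side" or "wrist"; returns a dict with "pixels" (400x640x3 uint8, red, green, blue), "intrinsics" (3x3 intrinsics, pixels), "dist" ([k1, k2, p1, p2, k3] as OpenCV has them; the pictures are not rectified), "eye" and "rotation" of the camera in the world. Camera axes: x right, y down, z forward; pixel columns grow to the right and rows downward; lengths in m; the calibration is good to about 2 mm. A picture is of the moment at which its call begins. There is no depth.
- sign_off(): hands the job in; it is judged then, once.
The state is a dict: "t": time; "q": joint angles; "qd": joint speeds; "tau": joint torques, N m; "tcp_pos": TCP position; "tool_rot": TCP orientation; "force": force on the tool from outside, world axes, zero at the start; "ft_torque": the same for the moment, N m; "finger_gap": opening from 0.0 (shut) to 1.0 (fully open); "gripper_force": force on a finger pad.
Only numpy, scipy, OpenCV 4.12 (cv2) and the standard library are available. Lean on these libraries where they do the work, as an engineer would, in place of code of your own. Each camera call takes 0.05 s, during which the arm holds its last target. There are 200 camera calls.

TASK

Make the isolator box on the bench ready for a padlock: turn its black bar handle counter-clockwise (seen from above) from on to fully off, then swing its steel lockout hasp all the way out, so that its padlock hole stands clear beyond the side of the box. Leave the handle at off, and leave the tools and other things lying round the box where they are.

Things in the scene. Friction and masses are not known exactly. Their poses are not given: they have to be found in the camera images.
- isolator: Grey box 170 x 200 x 60 mm (x, y, z), screwed to the bench (cannot move). Origin: centre of its underside, z up. Its two cable glands are on the +x side. On its top are the handle (axis at x 0, y +35 mm) and the hasp (pivot at x 0, y -75 mm). A raised bar mark shows on, a small ring mark, on the +y side of the handle, shows off.
- handle_grip (a point): On the handle's vertical axis, 95 mm above the bench, at grip height. The handle is a black upright bar 90 mm long, 20 mm wide, from 68 to 112 mm above the bench, on a disc (top at 68 mm); it reaches 55 mm from the axis at its pointed nose, 35 mm at its square end. This point turns with it: x along the bar to the nose, z up.
- handle (a joint): Angle of the handle, rad: 0 = on, 1.40 = off (a solid stop at each end); grows counter-clockwise seen from above. At off the nose points along the box's +y axis, to the ring mark. It starts between 0 and 0.4. Stiff: needs about 0.15 N m and stays where it is left.
- hasp_tab (a point): Middle of the hasp's finger tab, 93 mm above the bench, 48 mm from the pivot. The tab is an upright steel plate 22 mm along the hasp's arm (x), 10 mm thick across it (y), from 66 to 106 mm above the bench; it turns with the hasp, z up.
- hasp_pivot (a point): On the vertical pivot axis of the hasp, 93 mm above the bench; turns with the hasp, x along its arm, z up. The hasp is a flat steel lever 26 mm wide, 4 mm thick, just above the box's top (its upper face is 66 mm above the bench), with a 10 mm padlock hole 72 mm from the pivot and a tail on the other side of the pivot.
- hasp (a joint): Hasp angle, rad: 0 folded in (arm along the box's +x), 1.57 fully out (arm along the box's -y, past its side); a stop at each end; grows clockwise from above. Starts at 0 to 0.1. Needs 0.06 N m, stays where left. Its tail meets a cam on the handle's disc: while the handle is well short of off the hasp stops at about 1.1, and turning the handle back pushes the hasp in again.
- hex_key_5: Bystander: black L-shaped hex key, 83 x 31 mm, 5 mm high, loose on the bench on the +y side of the box. Origin at the centre of its underside, y along its length.
- spanner_13: Bystander: steel combination spanner, 210 mm long, 7 mm high, loose on the bench on the -x side of the box. Origin at the centre of its underside, y along its length.
- tape_measure: Bystander: yellow tape measure, 43 x 79 x 66 mm, loose on the bench to the left. Origin at the centre of its underside.
- offcut_1: Bystander: wooden block, 45 x 120 x 45 mm, loose on the bench to the left. Origin at the centre of its underside.

How it is judged:
By the outcome, as a careful person would: the job done as asked, in the order asked, and still so for the second after the job is handed in, with the robot touching nothing.
It also fails if it takes over 54 s, if anything falls off the work surface, if the arm or the gripper's body presses on something with over 40 N, if the wrist force passes 120 N, or if a joint passes its speed limit or range.

## Working session

There is one attempt and no reset: what is moved stays moved. The work goes in short steps, Python scripts to look and compute and a tool call to move; the robot and the scene stay as the last step left them, time stands still between calls to the robot, and variables do not carry over. Pictures are saved under pics/ and viewed, at most 10 in all, crops included, and the job is handed in when it is done.

Besides the shell and the picture viewer there is one more tool, called in YAML: its name, and indented under it one key for each argument. send_rows: Moves the arm, as the interface text tells. Its arguments: {"type":"object","properties":{"commands":{"type":"string"},"grip_force":{"type":"number"}},"required":["commands"]}

```bash
mkdir -p pics; ls; python3 - <<'E'
from station import readout, cams
import cv2
s=readout.sense(); print({k:s[k] for k in('t','tcp_pos','tool_rot','force','finger_gap')})
for n in('scene','side'):
    c=cams.snapshot(n); cv2.imwrite(f'pics/{n}0.png',c['pixels'][:,:,::-1]); print(n,c['eye'],c['rotation'],c['intrinsics'],c['dist'])
E
```

```text
pics
{'t': 0.0, 'tcp_pos': array([ 0.24658014, -0.57354474,  0.23831688]), 'tool_rot': array([ 9.79489752e-01,  2.01491003e-01, -1.98649288e-05, -1.09562700e-03]), 'force': array([-0.30407059, -0.79693153, -0.27070684]), 'finger_gap': 0.9994328286017752}
scene [0.07129032 0.66418388 0.81696303] [-0.38157579  0.85635568 -0.31463736  0.14852   ] [[437.21726568   0.         318.72634352]
 [  0.         437.21726568 193.78848583]
 [  0.           0.           1.        ]] [-0.01294519  0.          0.          0.          0.        ]
side [0.58938276 1.13796127 0.6920907 ] [ 0.02950788  0.88215834 -0.46993115 -0.00952223] [[389.91809814   0.         319.17792704]
 [  0.         389.91809814 199.34109298]
 [  0.           0.           1.        ]] [0.00784925 0.         0.         0.         0.        ]
```

View pics/scene0.png

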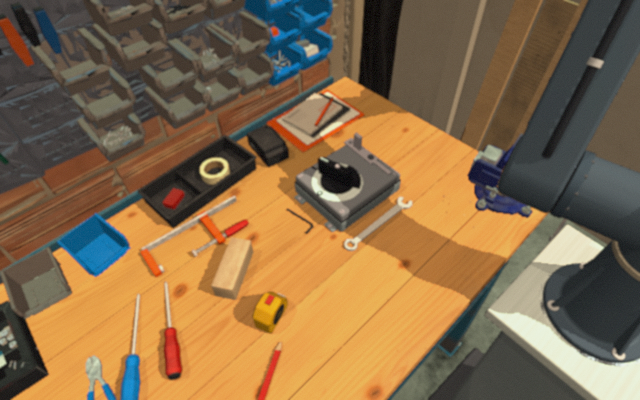

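View pics/side0.png

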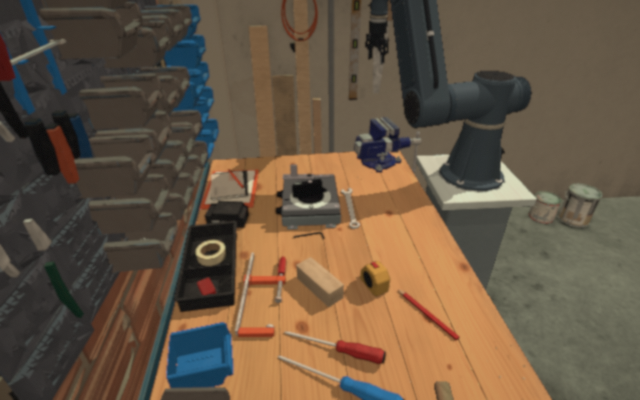

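The scene picture shows the box at about (347,182) with the handle at (338,172), the hex key at (300,220), and the spanner from (350,243) to (405,203). The side picture shows the box at about (311,200). Next I'll enlarge both.

```bash
python3 - <<'E'
import cv2,numpy as np
a=cv2.imread('pics/scene0.png')[125:250,280:430]; b=cv2.imread('pics/side0.png')[150:250,260:380]
a=cv2.resize(a,None,fx=5,fy=5,interpolation=cv2.INTER_CUBIC);cv2.imwrite('pics/sc1.png',a[:600])
b=cv2.resize(b,None,fx=6,fy=6,interpolation=cv2.INTER_CUBIC);cv2.imwrite('pics/sd1.png',b)
E
```

```text
(no output)
```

View pics/sc1.png

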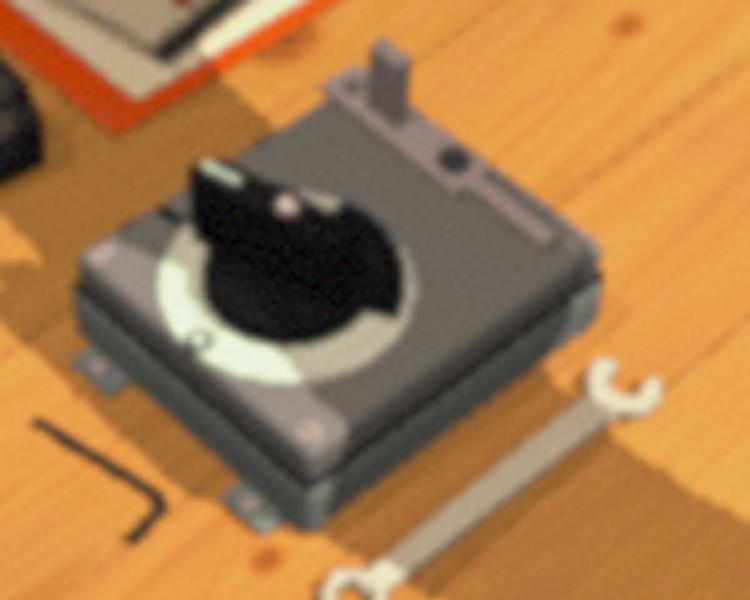

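View pics/sd1.png

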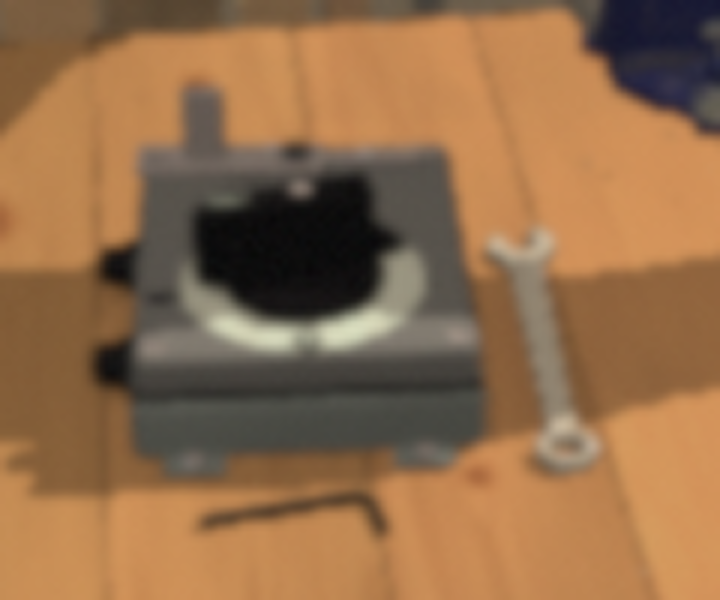

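The scene crop shows the handle axis pin at (288,205), hasp pivot at (455,158), tab top at (390,47) and ring mark at (200,340). In the side crop the pin is at (300,188), pivot at (295,152), tab top at (203,90), ring at (307,340), and the bottom corners are at (135,455) and (483,445). I'll fit the pose to these.

```bash
cat >h.py <<'E'
import numpy as np,cv2
from scipy.spatial.transform import Rotation as R
from scipy.optimize import least_squares
def proj(c,P):
    M=R.from_quat(c['rotation']).as_matrix() if np.size(c['rotation'])==4 else np.array(c['rotation'])
    rv=cv2.Rodrigues(M.T)[0]
    return cv2.projectPoints(np.atleast_2d(P).astype(float),rv,-M.T@c['eye'],c['intrinsics'],np.array(c['dist']))[0][:,0]
E
python3 - <<'E'
from h import *
from station import cams
C={n:cams.snapshot(n) for n in('scene','side')}
sc=lambda u,v:((u+.5)/5-.5+280,(v+.5)/5-.5+125)
sd=lambda u,v:((u+.5)/6-.5+260,(v+.5)/6-.5+150)
obs=[('scene',sc(288,205),'pin'),('scene',sc(455,158),'piv'),('scene',sc(300,525),'c2'),('scene',sc(200,340),'ring'),('scene',sc(390,47),'tab'),('scene',sc(215,170),'nose'),
('side',sd(300,188),'pin'),('side',sd(295,152),'piv'),('side',sd(135,455),'c1'),('side',sd(483,445),'c2'),('side',sd(307,340),'ring'),('side',sd(203,90),'tab'),('side',sd(232,203),'nose')]
def pts(p):
    x,y,w,h,s,rr,nr=p
    L={'pin':(0,.035,.113),'piv':(0,-.075,.068),'c1':(.085,.1,0),'c2':(-.085,.1,0),'ring':(0,.035+rr,.062),
    'tab':(.048*np.cos(s),-.075-.048*np.sin(s),.106),'nose':(nr*np.cos(h),.035+nr*np.sin(h),.112)}
    Rz=R.from_euler('z',w)
    return {k:Rz.apply(v)+[x,y,0] for k,v in L.items()}
def f(p):
    q=pts(p); return np.ravel([proj(C[n],q[k])[0]-uv for n,uv,k in obs])
r=least_squares(f,[.55,.3,0,.2,0.05,.06,.04],loss='soft_l1')
print(r.x.round(4))
for o,e in zip(obs,f(r.x).reshape(-1,2)):print(o[0],o[2],e.round(1))
print({k:v.round(3) for k,v in pts(r.x).items()})
E
```

```text
[ 0.5653  0.1454 -0.012   0.3255  0.0216  0.0556  0.0378]
scene pin [ 0.5 -0.6]
scene piv [0.1 0.2]
scene c2 [1.4 3.4]
scene ring [-0.2 -0.4]
scene tab [0.4 0.6]
scene nose [0.6 0.8]
side pin [-0.3 -0.2]
side piv [-0.1 -0.1]
side c1 [-0.7  1.5]
side c2 [0.1 0.9]
side ring [-0.5  0.1]
side tab [-0.5  0.1]
side nose [-1.5  0.2]
{'pin': array([0.566, 0.18 , 0.113]), 'piv': array([0.564, 0.07 , 0.068]), 'c1': array([0.651, 0.244, 0.   ]), 'c2': array([0.482, 0.246, 0.   ]), 'ring': array([0.566, 0.236, 0.062]), 'tab': array([0.612, 0.069, 0.106]), 'nose': array([0.602, 0.192, 0.112])}
```

send_rows:
  commands: "85 0 0 -1 0;85 0 0 -1 0;85 0 0 -1 0;85 1 -0.96 0 0;85 1 -0.96 0 0;85 1 -0.96 0 0;85 1 -0.96 0 0;85 1 -0.96 0 0;85 1 -0.96 0 0;85 1 -0.96 0 0;85 1 -0.96 0 0;85 1 -0.96 0 0;85 1 -0.96 0 0;85 1 -0.96 0 0;85 1 -0.96 0 0;85 1 -0.96 0 0;85 1 -0.96 0 0;85 1 -0.96 0 0"

```text
t: 1.7
tcp_pos: [0.4089, -0.1898, 0.2993]
tool_rot: [0.98, 0.201, 0.0, -0.0]
force: [-0.2, 0.1, 0.6]
finger_gap: 0.994
gripper_force: 0.0
```

send_rows:
  commands: "85 1 -0.96 0 0;85 1 -0.96 0 0;85 1 -0.96 0 0;85 1 -0.96 0 0;85 1 -0.96 0 0;85 1 -0.96 0 0;85 1 -0.96 0 0;85 1 -0.96 0 0;85 1 -0.96 0 0;85 1 -0.96 0 0;85 0.5 -0.5 0 0;85 0 0 0 0.65;85 0 0 0 0.65;85 0 0 0 0;85 0 0 0 0"

```text
t: 2.95
tcp_pos: [0.5217, 0.0774, 0.2991]
tool_rot: [0.988, 0.158, -0.0, -0.0]
force: [0.8, -0.1, -0.2]
finger_gap: 0.994
gripper_force: 0.0
```

```bash
cat >>h.py <<'E'
def todo(x,y,z,yaw):
    from station import readout
    s=readout.sense(); M=R.from_quat(s['tool_rot']).as_matrix()
    w=np.arctan2(M[1,0],M[0,0]); d=M.T@(np.array([x,y,z])-s['tcp_pos'])/.02
    print('t %.2f'%s['t'],'tcp',s['tcp_pos'].round(4),'yaw %.3f'%w,'F',s['force'].round(1),'gap %.3f'%s['finger_gap'],'gf',np.round(s['gripper_force'],1),'q6 %.2f'%s['q'][5])
    print('steps',d.round(2),'spin',round(-np.degrees((yaw-w+np.pi)%(2*np.pi)-np.pi)/4,2))
E
python3 - <<'E'
from h import *
todo(.566,.180,.2,.3135)
from station import cams
c=cams.snapshot('wrist'); im=c['pixels'][:,:,::-1].copy()
cv2.imwrite('pics/w1.png',im)
a=.3135
P=[(.566,.18,.112)]+[(.566+r*np.cos(a),.18+r*np.sin(a),.112) for r in(.055,-.035)]+[(.564,.070,.066),(.612,.069,.106)]
print(proj(c,P).round(0))
E
```

```text
t 2.95 tcp [0.5217 0.0774 0.2991] yaw 0.316 F [ 0.8 -0.1 -0.2] gap 0.994 gf 0.0 q6 1.19
steps [ 3.7  -4.18  4.96] spin 0.04
[[231. 103.]
 [227.  38.]
 [233. 141.]
 [339. 138.]
 [360.  92.]]
```

View pics/w1.png

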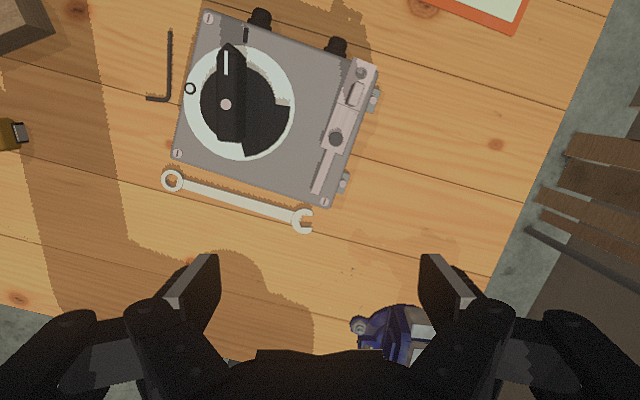

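The wrist picture shows the pin at (226,104), nose at (229,43), pivot at (336,138) and tab at (355,92). That's 3–5 px left of the prediction, or about 3–4 mm, so I'll move above the handle and measure again from closer.

send_rows:
  commands: "85 0.75 -0.9 0 0;85 0.75 -0.9 0 0;85 0.75 -0.9 0.5 0;85 0.75 -0.9 0.5 0;85 0.7 -0.7 0.5 0;85 0 0 0.5 0;85 0 0 0 0;85 0 0 0 0;85 0 0 0 0"

```text
t: 3.75
tcp_pos: [0.5654, 0.181, 0.2596]
tool_rot: [0.988, 0.156, -0.0, 0.0]
force: [0.6, -0.2, -0.1]
finger_gap: 0.992
gripper_force: 0.0
```

```bash
python3 - <<'E'
from h import *
todo(.566,.180,.2,.3135)
from station import cams
c=cams.snapshot('wrist'); im=c['pixels'][:,:,::-1].copy()
cv2.imwrite('pics/w2.png',im)
a=.3135
P=[(.566,.18,.112)]+[(.566+r*np.cos(a),.18+r*np.sin(a),.112) for r in(.055,-.035)]+[(.564,.070,.066),(.612,.069,.106)]
print(proj(c,P).round(0))
E
```

```text
t 3.75 tcp [0.5654 0.181  0.2596] yaw 0.314 F [ 0.6 -0.2 -0.1] gap 0.992 gf 0.0 q6 1.38
steps [0.01 0.06 2.98] spin 0.01
[[322. 190.]
 [323. 125.]
 [322. 228.]
 [423. 214.]
 [458. 178.]]
```

View pics/w2.png

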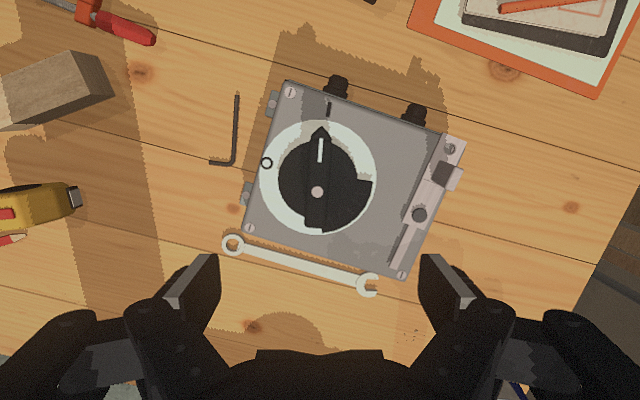

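The close wrist view has the pin at (318,191), nose at (321,127) and pivot at (419,214). Against the prediction that is about 3.4 mm toward +y and −0.03 rad. I'll split the difference with the fixed cameras and descend.

send_rows:
  commands: "60 0 -0.04 1 0.27;60 0 0 1 0;60 0 0 1 0;60 0 0 1 0;60 0 0 1 0;60 0 0 1 0;60 0 0 1 0;60 0 0 1 0;60 0 0 0.5 0;60 0 0 0.25 0;60 0 0 0 0;60 0 0 0 0"

```text
t: 4.8
tcp_pos: [0.5661, 0.1826, 0.0852]
tool_rot: [0.989, 0.147, 0.001, 0.0]
force: [-0.2, -0.2, 0.5]
finger_gap: 0.703
gripper_force: 0.0
```

send_rows:
  commands: "15 0 0 0 0;15 0 0 0 0;15 0 0 0 0;15 0 0 0 0;15 0 0 0 0;15 0 0 0 0;15 0 0 0 0;15 0 0 0 0;15 0 0 0 0;15 0 0 0 0"
  grip_force: 30

```text
t: 5.63
tcp_pos: [0.5658, 0.183, 0.0853]
tool_rot: [0.989, 0.147, 0.001, -0.0]
force: [-0.7, -0.5, 5.7]
finger_gap: 0.232
gripper_force: 28.8
```

```bash
python3 - <<'E'
from h import *
todo(.5655,.1817,.084,.295)
from station import readout
print(readout.sense()['ft_torque'])
E
```

```text
t 5.63 tcp [0.5658 0.183  0.0853] yaw 0.296 F [-0.7 -0.5  5.7] gap 0.232 gf 28.8 q6 1.40
steps [-0.03  0.06  0.07] spin 0.01
[ 0.04949021  0.16254146 -0.17218507]
```

send_rows:
  commands: "15 0 0 0 0;15 0 0 0 0;15 0 0 0 -0.5;15 0 0 0 -0.9;15 0 0 0 -0.9;15 0 0 0 -0.9;15 0 0 0 -0.9;15 0 0 0 -0.9;15 0 0 0 -0.9;15 0 0 0 -0.9;15 0 0 0 -0.9;15 0 0 0 -0.9;15 0 0 0 -0.9;15 0 0 0 -0.9;15 0 0 0 -0.9;15 0 0 0 -0.9;15 0 0 0 -0.9;15 0 0 0 0;15 0 0 0 0"
  grip_force: 60

```text
t: 7.22
tcp_pos: [0.5647, 0.1839, 0.0854]
tool_rot: [0.822, 0.569, 0.0, -0.001]
force: [-2.7, 2.7, 7.2]
finger_gap: 0.222
gripper_force: 57.8
```

```bash
python3 - <<'E'
from h import *
todo(.5655,.1817,.084,1.388)
from station import readout
print(readout.sense()['ft_torque'])
E
```

```text
t 7.22 tcp [0.5647 0.1839 0.0854] yaw 1.211 F [-2.7  2.7  7.2] gap 0.222 gf 57.8 q6 0.48
steps [-0.09  0.07  0.07] spin -2.54
[0.48804577 0.4405813  0.11622855]
```

send_rows:
  commands: "15 0 0 0 -0.8;15 0 0 0 -0.8;15 0 0 0 -0.5;15 0 0 0 -0.4;15 0 0 0 -0.3;15 0 0 0 0;15 0 0 0 0"

```text
t: 7.8
tcp_pos: [0.5644, 0.1839, 0.0854]
tool_rot: [0.763, 0.647, 0.0, -0.001]
force: [-2.9, 3.5, 7.8]
finger_gap: 0.227
gripper_force: 57.9
```

```bash
python3 - <<'E'
from h import *
todo(.5655,.1817,.084,1.388)
from station import readout
print(readout.sense()['ft_torque'])
E
```

```text
t 7.80 tcp [0.5644 0.1839 0.0854] yaw 1.406 F [-2.9  3.5  7.8] gap 0.227 gf 57.9 q6 0.29
steps [-0.1   0.07  0.07] spin 0.26
[0.55986901 0.51097726 0.0254439 ]
```

send_rows:
  commands: "15 0 0 0 -0.3;15 0 0 0 -0.3;15 0 0 0 -0.3;15 0 0 0 0;15 0 0 0 0"

```text
t: 8.22
tcp_pos: [0.5643, 0.184, 0.0854]
tool_rot: [0.742, 0.67, 0.0, -0.001]
force: [-3.7, 3.0, 7.4]
finger_gap: 0.227
gripper_force: 58.0
```

```bash
python3 - <<'E'
from h import *
todo(.5655,.1817,.084,1.388)
from station import readout
print(readout.sense()['ft_torque'])
E
```

```text
t 8.22 tcp [0.5643 0.184  0.0854] yaw 1.469 F [-3.7  3.   7.4] gap 0.227 gf 58.0 q6 0.23
steps [-0.11  0.07  0.07] spin 1.16
[0.51090079 0.58719221 0.01098904]
```

```bash
python3 - <<'E'
from h import *
from station import cams
c=cams.snapshot('wrist'); a=c['pixels'][:,:,::-1]
d=cams.snapshot('scene')['pixels'][:,:,::-1][115:235,270:430]
cv2.imwrite('pics/w3.png',np.vstack([np.pad(cv2.resize(a,(480,300)),((0,0),(0,0),(0,0))),cv2.resize(d,(480,300),interpolation=cv2.INTER_CUBIC)]))
E
```

```text
(no output)
```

View pics/w3.png

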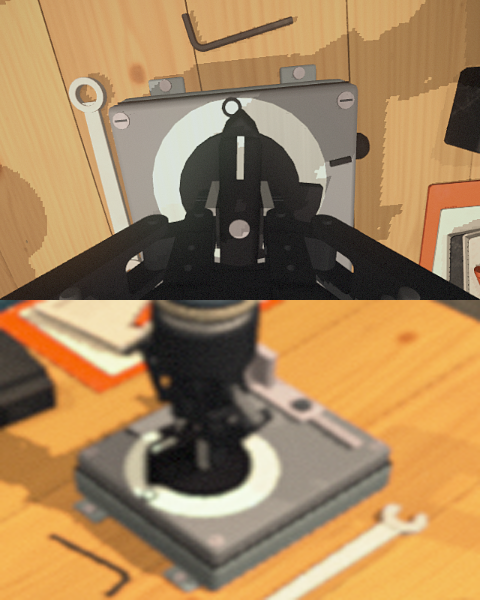

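The wrist view has the nose at (240,110) and the ring at (232,106), so the bar is still about 0.06–0.09 rad short. At off it should lie along the box's +y axis, yaw about 1.56. I'll keep turning to the stop.

send_rows:
  commands: "15 0 0 0 -0.4;15 0 0 0 -0.4;15 0 0 0 -0.4;15 0 0 0 -0.2;15 0 0 0 0;15 0 0 0 0"

```text
t: 8.82
tcp_pos: [0.5642, 0.1839, 0.0854]
tool_rot: [0.709, 0.706, -0.0, -0.001]
force: [-4.7, 3.7, 7.3]
finger_gap: 0.225
gripper_force: 58.1
```

```bash
python3 - <<'E'
from h import *
todo(.5655,.1817,.084,1.559)
from station import readout
print(readout.sense()['ft_torque'])
E
```

```text
t 8.82 tcp [0.5642 0.1839 0.0854] yaw 1.567 F [-4.7  3.7  7.3] gap 0.225 gf 58.1 q6 0.13
steps [-0.11  0.06  0.07] spin 0.11
[ 0.53808836  0.61110335 -0.00786688]
```

send_rows:
  commands: "15 0 0 0 -0.3;15 0 0 0 -0.3;15 0 0 0 -0.2;15 0 0 0 0;15 0 0 0 0"

```text
t: 9.23
tcp_pos: [0.5642, 0.184, 0.0854]
tool_rot: [0.692, 0.722, 0.001, -0.002]
force: [-3.7, 2.8, 8.0]
finger_gap: 0.227
gripper_force: 75.3
```

```bash
python3 - <<'E'
from h import *
todo(.5655,.1817,.084,1.559)
from station import readout
print(readout.sense()['ft_torque'])
E
```

```text
t 9.23 tcp [0.5642 0.184  0.0854] yaw 1.614 F [-3.7  2.8  8. ] gap 0.227 gf 75.3 q6 0.08
steps [-0.12  0.06  0.07] spin 0.79
[ 0.31345389  0.65499273 -1.73693404]
```

The moment has risen to −1.7 N m, so the handle is against its stop. Now I'll release, lift and spin to face the hasp.

send_rows:
  commands: "50 0 0 0 0;50 0 0 0 0;50 0 0 0 0;50 0 0 0 0;50 0 0 0 0;50 0 0 0 0;50 0 0 -1 0;50 0 0 -1 0;50 0 0 -1 0;50 0 0 -1 0;50 0 0 -1 0;50 0 0 0 -1;50 0 0 0 -1;50 0 0 0 -1;50 0 0 0 -1;50 0 0 0 -1"
  grip_force: 30

```text
t: 10.57
tcp_pos: [0.5653, 0.1827, 0.1843]
tool_rot: [0.551, 0.835, -0.0, -0.0]
force: [-0.9, 0.2, -0.1]
finger_gap: 0.586
gripper_force: 0.0
```

send_rows:
  commands: "40 0 0 0 -1;40 0 0 0 -1;40 0 0 0 -1;40 0 0 0 -1;40 0 0 0 -1;40 0 0 0 -1;40 0 0 0 -1;40 0 0 0 -1;40 0 0 0 -1;40 0 0 0 -1;40 0 0 0 -1;40 0 0 0 -1;40 0 0 0 -1;40 0 0 0 -1;40 0 0 0 -1;40 0 0 0 -1;40 0 0 0 -0.4;40 0 0 0 0;40 0 0 0 0"

```text
t: 12.15
tcp_pos: [0.5653, 0.1827, 0.1842]
tool_rot: [0.013, 1.0, -0.0, -0.0]
force: [-0.3, -0.4, -1.1]
finger_gap: 0.471
gripper_force: 0.0
```

```bash
python3 - <<'E'
from h import *
todo(.611,.0705,.185,3.107)
from station import cams
c=cams.snapshot('wrist'); a=c['pixels'][:,:,::-1]
d=cams.snapshot('scene'); b=d['pixels'][:,:,::-1][115:235,270:430]
cv2.imwrite('pics/w4.png',np.vstack([a,cv2.resize(b,(640,480),interpolation=cv2.INTER_CUBIC)[100:300]]))
print(proj(c,[(.5655,.1817,.112),(.5655,.2367,.112),(.564,.0715,.066),(.6115,.0705,.106)]).round(0))
E
```

```text
t 12.15 tcp [0.5653 0.1827 0.1842] yaw 3.116 F [-0.3 -0.4 -1.1] gap 0.471 gf 0.0 q6 -1.42
steps [-2.43 -5.55 -0.04] spin 0.13
[[315. 219.]
 [400. 217.]
 [176. 202.]
 [161. 282.]]
```

View pics/w4.png

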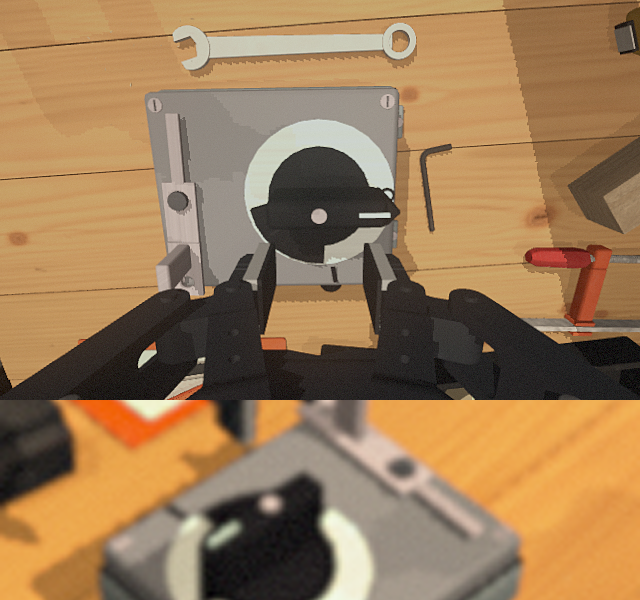

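The wrist view shows the handle at off with its nose at the ring (388,193), pin at (319,215), pivot at (178,200) and tab at (172,270). The gripped position puts the axis at (0.5645,0.184), so the pivot is about (0.5625,0.074) and the tab about (0.6105,0.0725).

send_rows:
  commands: "40 -0.4 -0.9 0 0;40 -0.4 -0.9 0 0;40 -0.4 -0.9 0 0;40 -0.4 -0.9 0 0;40 -0.4 -0.9 0 0;40 -0.4 -0.94 0 0;40 0 0 0 0;40 0 0 1 0;40 0 0 1 0;40 0 0 1 0;40 0 0 1 0;40 0 0 0.5 0;40 0 0 0.5 0;40 0 0 0 0;40 0 0 0 0"

```text
t: 13.5
tcp_pos: [0.6107, 0.073, 0.0843]
tool_rot: [0.012, 1.0, 0.0, -0.0]
force: [0.6, -0.4, 0.5]
finger_gap: 0.47
gripper_force: 0.0
```

send_rows:
  commands: "5 0 0 0 0;5 0 0 0 0;5 0 0 0 0;5 0 0 0 0;5 0 0 0 0;5 0 0 0 0;5 0 0 0 0;5 0 0 0 0;5 0 0 0 0;5 0 0 0 0"
  grip_force: 25

```text
t: 14.33
tcp_pos: [0.6117, 0.0719, 0.0855]
tool_rot: [0.012, 1.0, -0.001, 0.001]
force: [-0.1, -4.9, 5.8]
finger_gap: 0.111
gripper_force: 27.0
```

```bash
python3 - <<'E'
from h import *
todo(.6105,.0725,.084,3.11)
from station import readout
print(readout.sense()['ft_torque'])
E
```

```text
t 14.33 tcp [0.6117 0.0719 0.0855] yaw 3.117 F [-0.1 -4.9  5.8] gap 0.111 gf 27.0 q6 -1.61
steps [0.06 0.03 0.08] spin 0.1
[-0.73846915  0.0483086   0.17566371]
```

The opening of 9.5 mm matches the tab. I'll swing it along its 48 mm arc, pointing tool +x at the pivot.

send_rows:
  commands: "5 0 -0.084 0 0.5;5 0.006 -0.167 0 1;5 0.006 -0.167 0 1;5 0.006 -0.167 0 1;5 0.006 -0.167 0 1;5 0.006 -0.167 0 1;5 0.006 -0.167 0 1;5 0.006 -0.167 0 1;5 0.006 -0.167 0 1;5 0.006 -0.167 0 1;5 0 0 0 0;5 0 0 0 0"
  grip_force: 30

```text
t: 15.33
tcp_pos: [0.6009, 0.042, 0.0856]
tool_rot: [0.337, 0.941, -0.001, 0.002]
force: [-0.6, -6.6, 5.9]
finger_gap: 0.112
gripper_force: 29.9
```

```bash
python3 - <<'E'
from h import *
th=-.025-np.radians(38)
todo(.5635+.048*np.cos(th),.0735+.048*np.sin(th),.084,th+np.pi)
from station import readout
print(readout.sense()['ft_torque'])
E
```

```text
t 15.33 tcp [0.6009 0.042  0.0856] yaw 2.454 F [-0.6 -6.6  5.9] gap 0.112 gf 29.9 q6 -1.00
steps [0.04 0.03 0.08] spin 0.01
[-1.0076448   0.1348763   0.24946099]
```

send_rows:
  commands: "5 0.006 -0.167 0 1;5 0.006 -0.167 0 1;5 0.006 -0.167 0 1;5 0.006 -0.167 0 1;5 0.006 -0.167 0 1;5 0.006 -0.167 0 1;5 0.006 -0.167 0 1;5 0.006 -0.167 0 1;5 0.006 -0.167 0 1;5 0.006 -0.167 0 1;5 0.006 -0.167 0 1;5 0.006 -0.167 0 1;5 0 0 0 0;5 0 0 0 0"

```text
t: 16.5
tcp_pos: [0.5654, 0.024, 0.0856]
tool_rot: [0.691, 0.723, -0.001, 0.002]
force: [-2.4, -9.6, 8.4]
finger_gap: 0.113
gripper_force: 29.8
```

```bash
python3 - <<'E'
from h import *
th=-1.583
todo(.5635+.048*np.cos(th),.0735+.048*np.sin(th),.084,th+np.pi)
from station import readout
print(readout.sense()['ft_torque'])
E
```

```text
t 16.50 tcp [0.5654 0.024  0.0856] yaw 1.616 F [-2.4 -9.6  8.4] gap 0.113 gf 29.8 q6 -0.20
steps [ 0.08 -0.12  0.08] spin 0.83
[-1.55106425  0.40021872  0.05871497]
```

send_rows:
  commands: "5 0 -0.1 0 0.5;5 0 -0.1 0 0.5;5 0 -0.1 0 0.2;5 0 -0.05 0 0;5 0 0 0 0;5 0 0 0 0"

```text
t: 17.0
tcp_pos: [0.5621, 0.0239, 0.0857]
tool_rot: [0.72, 0.694, 0.002, 0.005]
force: [5.0, -8.0, 2.5]
finger_gap: 0.115
gripper_force: 34.3
```

```bash
python3 - <<'E'
from h import *
th=-1.583
todo(.5635+.048*np.cos(th),.0735+.048*np.sin(th),.084,th+np.pi)
from station import readout
print(readout.sense()['ft_torque'])
E
```

```text
t 17.00 tcp [0.5621 0.0239 0.0857] yaw 1.534 F [ 5.  -8.   2.5] gap 0.115 gf 34.3 q6 -0.12
steps [0.08 0.04 0.08] spin -0.35
[-1.3165456  -0.4963459   0.42994787]
```

send_rows:
  commands: "5 0 -0.1 0 0;5 0 -0.1 0 0;5 0 0 0 0;5 0 0 0 0"

```text
t: 17.33
tcp_pos: [0.5619, 0.024, 0.0858]
tool_rot: [0.72, 0.694, 0.005, 0.007]
force: [10.2, -7.7, -3.2]
finger_gap: 0.114
gripper_force: 34.5
```

send_rows:
  commands: "30 0 0.1 0 0;30 0 0.1 0 0;30 0 0 0 0;30 0 0 0 0;30 0 0 0 0;30 0 0 0 0;30 0 0 -1 0;30 0 0 -1 0;30 0 0 -1 0;30 0 0 -1 0;30 0 0 -1 0;30 -1 0 -1 0;30 -1 0 0 0;30 -1 0 0 0;30 -1 0 0 0;30 -1 0 0 0;30 -1 0 0 0;30 -1 0 0 0;30 0 0 0 0;30 0 0 0 0"

```text
t: 19.0
tcp_pos: [0.5521, -0.1142, 0.2041]
tool_rot: [0.721, 0.692, 0.0, -0.0]
force: [-1.6, 1.1, 0.2]
finger_gap: 0.351
gripper_force: 0.0
```

```bash
python3 - <<'E'
from h import *
from station import cams
todo(.56,-.1,.2,1.57)
c=cams.snapshot('wrist'); a=c['pixels'][:,:,::-1]
d=cams.snapshot('scene'); b=d['pixels'][:,:,::-1][130:210,280:440]
cv2.imwrite('pics/w5.png',np.vstack([cv2.resize(a,(480,300)),cv2.resize(b,(480,240),interpolation=cv2.INTER_CUBIC)]))
E
```

```text
t 19.00 tcp [ 0.5521 -0.1142  0.2041] yaw 1.530 F [-1.6  1.1  0.2] gap 0.351 gf 0.0 q6 -0.36
steps [0.72 0.37 0.21] spin -0.58
```

View pics/w5.png

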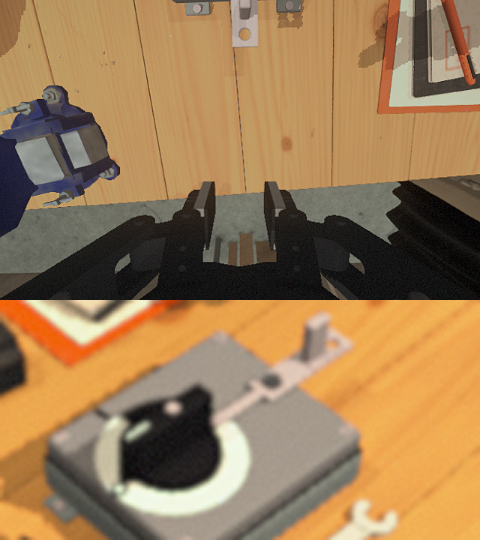

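The hasp stands straight out with its hole clear of the box side at (244,32). The handle's pin-to-mark direction hasn't changed since it reached off, and the spanner and the gripper are clear. I'll hand in.

```bash
python3 -c "
from station import sign_off
print(sign_off())"
```

```text
the job is handed in; nothing more can be done
None
```

The job is handed in at about 19 s on the robot's clock: the handle is at its off stop and the hasp is swung fully out with its padlock hole clear of the box side. The robot touched only the handle and the hasp.

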